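Seal a specimen pot with its snap lid

ROBOT

A 6-joint arm with a two-finger parallel gripper is mounted at the origin on the work surface. World frame = base frame: x ahead of the robot, y to its left, z up, the work surface at z = 0. Lengths are in m, angles in rad, forces in N, time in s.
With the tool pointing down it reaches from about 0.375 to 0.975 m from the base axis. Payload 3.8 kg.
Tool frame: the origin (TCP) lies on the centre line of the jaws, within the pads' length; the fingertips stand 22 mm ahead of it and the grasp point (between the pads) lies 3 mm ahead of it; x points along the fingers, y is the direction in which the jaws open and shut, and the axes are right-handed (so a half turn about x gives the same grasp; the last joint's range is limited). The gripper opens to 85 mm and grips with 20 to 120 N. Pads are 22 mm wide; open, the fingers measure 114 mm over their backs; the gripper's body (76 mm by 85 mm) begins 54 mm behind the grasp point. The pads swing forward as they close: fully open they stand 13 mm farther back than shut.
Start: joints at [1.259, 0.264, 1.604, -0, 1.274, -0.037], TCP at [0.183, 0.65, 0.253] pointing down, gripper open.
Joint ranges: [-2.63, 2.63], [-0.94, 2.18], [0.31, 2.57], [-1.31, 4.45], [0, 2.66], [-2.55, 2.55]. Speed limits (rad/s): [2.57, 2.57, 3.14, 3.14, 3.14, 3.14].

INTERFACE

Orientations are given as a rotation vector (axis times angle).
In Python, from workcell import monitor, eyes, finish_job gives the robot as it stands. The module is installed in compiled form; this text tells all that it offers.
- The arm moves only by the tool play_rows, never from a script. Its argument "deltas" is a list of rows, each an object of numbers: "wx", "wy", "wz": the turn, a rotation vector about the world's x, y, z in degrees; "x", "y", "z": the shift along the world's x, y, z in mm; "fingers": the closure, from -1 (fully open) to 1 (shut), so that 0 is half open. A call has 1 to 20 rows; each row is the pose to reach, as a shift and turn from the pose commanded when the call began; what a row does not reach only later rows make up. A row lasts 1/8 s, in which the tool goes at most 62.5 mm and 10.7 degrees, less where a joint would pass 70% of its speed; a pose out of reach is approached as far as the arm can. A call with a gripper value outside its range is refused whole. The fingers move at their own pace and stop on an object; "grip_force" is the grip in N (left out, the last holds). Time passes only in rows, so rows that repeat a pose let the fingers close. It gives the time, the measured TCP pose, the force and the opening at its end, in the units of the state.
- monitor.read_state(): the state, without advancing time (a new reading comes with each control period).
- eyes.read_camera(name): name is "scene" or "top"; returns a dict with "frame" (480x640x3 uint8, red, green, blue), "depth" (480x640 float32, m along the optical axis (not along the pixel's ray), 0 where there is no reading), "K" (3x3 intrinsics, pixels), "view" (4x4, takes a point from world to camera coordinates). Camera axes: x right, y down, z forward; pixel columns grow to the right and rows downward; lengths in m; the calibration is good to about 2 mm. A picture is of the moment at which its call begins.
- finish_job(): hands the job in, once; it reports no verdict.
The state is a dict: "time": time; "q": joint angles; "joint_vel": joint speeds; "joint_torque": joint torques, N m; "tool_pos": TCP position; "tcp_rot": TCP orientation; "wrist_force": force on the tool from outside, world axes, zero at the start; "torque": the same for the moment, N m; "width": opening from 0.0 (shut) to 1.0 (fully open).
Only numpy, scipy, OpenCV 4.12 (cv2) and the standard library are available. Lean on these libraries where they do the work, as an engineer would, in place of code of your own. Each camera call takes 0.05 s, during which the arm holds its last target.

TASK

Slide the open white specimen pot along the bench, without lifting or tipping it, until it stands wholly inside the white ring on the green spot. Then fetch the blue lid by its yellow grip, set it on the pot and press straight down until it snaps home level, and do not let up: finish while still holding the lid pressed down with roughly 15 N (not more than 50 N). Leave the slide box, the dropper bottle and the dish where they are.

Things in the scene. Friction and masses are not known exactly. Their poses are not given: they have to be found in the camera images.
- bench: the dark bench top, fixed, its upper surface at height 0
- spot: flat green disc printed on the bench, 120 mm across, with a white ring on it (inner diameter 96 mm, outer 106 mm); fixed, no height to climb. Origin: its centre, at bench level. The pot's foot (67 mm across) is wholly inside the ring when its centre is within 14 mm of this point
- pot: loose round white plastic specimen pot, open on top, 0.25 to 0.37 kg, 50 mm high, coloured cassettes in it. Foot 67 mm in diameter up to 22 mm above the bench; neck above it 58 mm in diameter, wall 3 mm, 28 mm deep inside. Low pushes on the foot slide it; high ones may tip it. Origin: centre of the underside, z axis up through the mouth
- pot_rim (a point): centre of the pot's mouth, 50 mm above its underside. 5 mm below the rim four dark rounded sprung catches, 90 degrees apart, stick out to a diameter of 65 mm; the lid's bead snaps down over them from above, at any turn about z
- lid: loose round blue plastic lid, 60 g, open side down on the bench, 76 mm across. Flat top 20 mm above its lower edge (plate 4 mm thick), a yellow round grip on its centre. Inside, a mouth flaring from 61 out to 69 mm in diameter at the lower edge; a 61 mm bead 5 to 8 mm above that edge. Origin: centre of the lower edge, z axis up
- lid_grip (a point): centre of the lid's yellow grip: upright round peg 24 mm in diameter, 20 to 46 mm above the lid's lower edge; this point 33 mm above it. Set on the pot, the lid first rests on the catches, its origin about 44 mm above the pot's; pressed, the force rises to 7 to 12 N, then suddenly drops, and the lid is home, its plate on the rim and its origin 34 mm above the pot's
- slidebox: bystander: loose grey and orange slide box, 87 x 102 x 34 mm. Origin: centre of the underside
- dropper: bystander: loose amber dropper bottle, 34 mm in diameter, 75 mm high. Origin: centre of the underside
- dish: bystander: loose flat round white lidded dish, 90 mm across, 17 mm high. Origin: centre of the underside
Things that resemble listed ones, but are neither listed nor needed, are in the scene too. Of the things like the pot, leave any that is red or turquoise; of the rest the larger one is meant.

How it is judged:
By the outcome, as a careful person would: the job done as asked, in the order asked, and still so for the second after the job is handed in, while the arm keeps its last pose, push and grip.
It also fails if it takes over 72 s, if anything falls off the work surface, if the arm or the gripper's body presses on something with over 40 N, if the wrist force passes 120 N, or if a joint passes its speed limit or range.

## Working session

There is one attempt and no reset: what is moved stays moved. The work goes in short steps, Python scripts to look and compute and a tool call to move; the robot and the scene stay as the last step left them, time stands still between calls to the robot, and variables do not carry over. Pictures are saved under pics/ and viewed, and the job is handed in when it is done.

Besides the shell and the picture viewer there is one more tool, called after ">>>" as a command line: name --argument value ..., lists and objects as JSON in quotes. play_rows: Moves the arm, as the interface text tells. Its arguments: {"type":"object","properties":{"deltas":{"type":"array"},"grip_force":{"type":"number"}},"required":["deltas"]}

```bash
mkdir -p pics
cat > h.py <<'E'
import numpy as np, cv2
from workcell import monitor, eyes, finish_job
def grab(name,fn=None):
    c=eyes.read_camera(name)
    if fn: cv2.imwrite('pics/'+fn,c['frame'][:,:,::-1])
    np.savez('/tmp/'+name+'.npz',**c)
    return c
def load(name): return np.load('/tmp/'+name+'.npz')
def px(c,u,v,z=None):
    K=c['K'];V=c['view'];R=V[:3,:3];t=V[:3,3]
    r=np.array([(u-K[0,2])/K[0,0],(v-K[1,2])/K[1,1],1.])
    o=-R.T@t; d=R.T@r
    if z is None: s=float(c['depth'][int(round(v)),int(round(u))])
    else: s=(z-o[2])/d[2]
    return o+s*d
def crop(c,u0,v0,u1,v1,k,fn):
    im=c['frame'][v0:v1,u0:u1,::-1]
    cv2.imwrite('pics/'+fn,cv2.resize(im,None,fx=k,fy=k,interpolation=cv2.INTER_CUBIC))
E
python3 - <<'E'
from h import *
s=monitor.read_state();print(s)
for n in('scene','top'):
    c=grab(n,n+'0.png');V=c['view'];print(n,-V[:3,:3].T@V[:3,3])
E
```

```text
{'time': 0.0, 'q': array([ 1.25912665e+00,  2.64738396e-01,  1.60540993e+00, -2.52339889e-05,
        1.27370073e+00, -3.68918319e-02]), 'joint_vel': array([-0.00105601, -0.00052101,  0.00067827,  0.00215645, -0.00123885,
       -0.00091941]), 'joint_torque': array([ 1.35926814e-03, -5.15121317e+01, -3.67312539e+01, -5.20009542e-05,
        1.32988935e-02,  3.23374650e-05]), 'tool_pos': array([0.18293909, 0.64900979, 0.25195252]), 'tcp_rot': array([ 0.2139391 ,  1.56038133, -0.21744554]), 'wrist_force': array([0.44298886, 0.61340234, 0.16593574]), 'torque': array([-0.06367608,  0.01303736, -0.02043941]), 'width': 0.9973984387004922}
scene [1.23949889 0.63641863 0.76170184]
top [ 0.49302895 -0.04559674  0.99867685]
```

View pics/scene0.png

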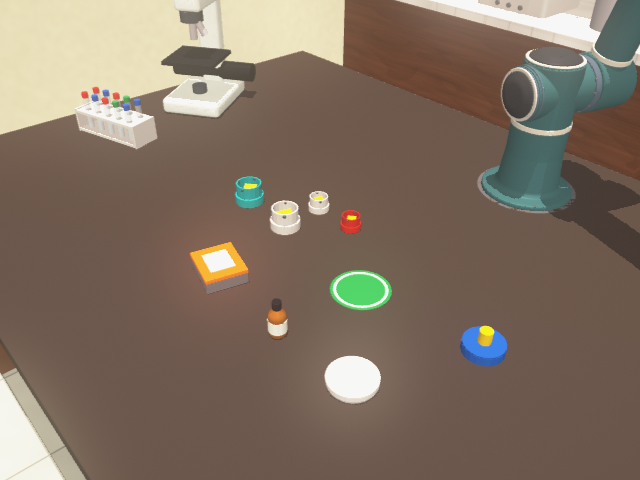

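View pics/top0.png

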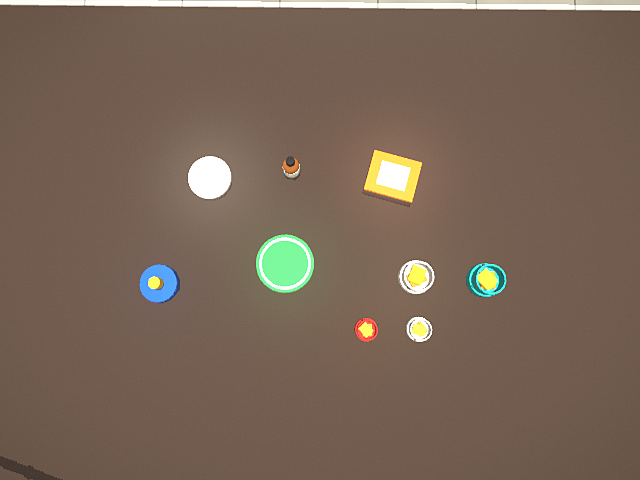

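Things like the pot in the top view: the large white one at (417,277), a small white one at (419,329), a red one at (367,330) and a turquoise one at (487,280). Red and turquoise are excluded and (417,277) is the larger white, so I'll confirm it in a crop. The spot is at (285,264) and the lid at (158,284).

Run:
```python
from h import *
c=load('top')
crop(c,340,220,520,350,4.4,'t_pots.png'); crop(c,125,220,325,320,4,'t_lid.png')
hsv=cv2.cvtColor(c['frame'],cv2.COLOR_RGB2HSV)
def blob(m,box,z):
    u0,v0,u1,v1=box;mm=np.zeros_like(m);mm[v0:v1,u0:u1]=m[v0:v1,u0:u1]
    n=np.argwhere(mm)[:,::-1]
    h=cv2.convexHull(n.astype(np.float32).reshape(-1,1,2)); e=cv2.fitEllipse(h)
    p=px(c,*e[0],z); print(e[0],e[1],p.round(4),'diam mm',np.array(e[1])*1000*((c['view']@np.r_[p,1])[2])/c['K'][0,0])
H,S,Vv=hsv[...,0],hsv[...,1],hsv[...,2]
blob((H>50)&(H<75)&(S>150)&(Vv>80),(240,220,330,310),0)
blob((H>105)&(H<125)&(S>150),(130,250,190,310),.02)
blob((H>18)&(H<32)&(S>150)&(Vv>120),(140,270,175,300),.046)
blob((S<60)&(Vv>130),(390,250,445,305),.022)
blob((S<60)&(Vv>130),(400,310,445,350),.022)
blob((S<60)&(Vv>130),(180,150,240,210),.017)
for u,v in((417,262),(417,277),(154,284),(165,290),(285,264),(210,178),(290,161),(393,177)): print(u,v,px(c,u,v).round(4))
for u,v in((374,151),(421,160),(412,199),(366,192)): print('box',px(c,u,v,.034).round(4))
```

```text
(282.96563720703125, 262.76641845703125) (49.12281799316406, 53.04996871948242) [ 0.5794  0.0154 -0.    ] diam mm [101.31254853 109.412036  ]
(158.83148193359375, 283.1702880859375) (37.52123260498047, 39.9843635559082) [0.5329 0.2634 0.02  ] diam mm [75.55184009 80.51154058]
(155.46658325195312, 282.6221923828125) (11.072870254516602, 14.807182312011719) [0.5328 0.2618 0.046 ] diam mm [21.70802516 29.0290303 ]
(415.6551818847656, 276.6349182128906) (33.568946838378906, 36.8174934387207) [ 0.5534 -0.2527  0.022 ] diam mm [67.32390084 73.83899439]
(418.6539001464844, 328.9835205078125) (24.75607681274414, 26.84546661376953) [ 0.45   -0.2572  0.022 ] diam mm [48.95274418 53.08431014]
(213.1549530029297, 186.46900939941406) (47.94438171386719, 64.25725555419922) [0.7344 0.1626 0.017 ] diam mm [ 99.36624173 133.17518676]
417 262 [ 0.5803 -0.2498  0.0499]
417 277 [ 0.5516 -0.2516  0.0397]
154 284 [0.53   0.2642 0.0471]
165 290 [0.5194 0.2508 0.0178]
285 264 [0.5768 0.0111 0.0015]
210 178 [0.7512 0.169  0.0211]
290 161 [0.7734 0.0015 0.0744]
393 177 [ 0.7534 -0.2061  0.0391]
box [ 0.8091 -0.1685  0.034 ]
box [ 0.7912 -0.2644  0.034 ]
box [ 0.7095 -0.245   0.034 ]
box [ 0.7228 -0.152   0.034 ]
```

View pics/t_pots.png

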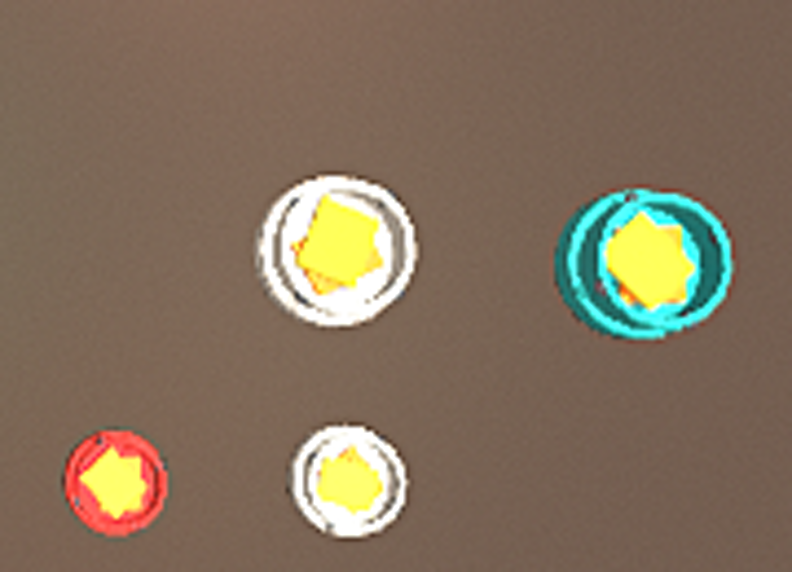

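View pics/t_lid.png

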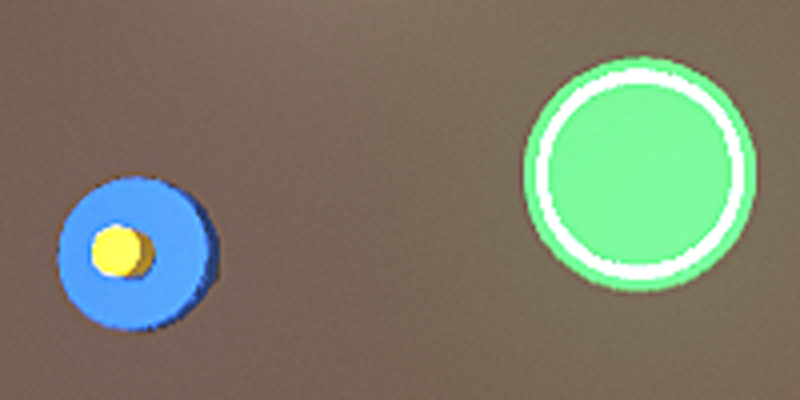

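The crop confirms it: the large white pot stands at crop (335,251), i.e. top (415.7,276.6), with a plain white foot and neck and yellow cassettes. The spot's ring centre is at (284.6,263.1), the lid top at (158.4,283.1) and the yellow grip top at (153.9,282.4).

Run:
```python
from h import *
from scipy.spatial.transform import Rotation as R
c=load('top')
print('spot',px(c,284.6,263.1,0).round(4));print('lid',px(c,158.4,283.1,.02).round(4),px(c,153.9,282.4,.046).round(4));print('pot foot',px(c,415.7,276.65,.022).round(4))
s=monitor.read_state();M=R.from_rotvec(s['tcp_rot']).as_matrix();print(M.round(3))
print('jaw yaw',np.degrees(np.arctan2(M[1,1],M[0,1])))
# scene cam cross-check
d=load('scene');
crop(d,225,165,375,250,5,'s_pots.png'); crop(d,320,260,520,380,4,'s_lid.png')
for p in ([.5537,-.2527,0],[.5537,-.2527,.05],[.5785,.0117,0],[.533,.2635,.02],[.533,.2635,.046]):
    q=d['view']@np.r_[p,1];q=d['K']@q[:3];print(p,(q[:2]/q[2]).round(1))
```

```text
spot [0.5787 0.0121 0.    ]
lid [0.533  0.2642 0.02  ] [0.5332 0.2649 0.046 ]
pot foot [ 0.5534 -0.2528  0.022 ]
[[-0.001  0.271  0.962]
 [-0.002  0.962 -0.271]
 [-1.    -0.002 -0.   ]]
jaw yaw 74.25672174905756
[0.5537, -0.2527, 0] [284.9 226.4]
[0.5537, -0.2527, 0.05] [284.3 207.4]
[0.5785, 0.0117, 0] [360.4 289.1]
[0.533, 0.2635, 0.02] [483.4 340.6]
[0.533, 0.2635, 0.046] [485.9 329.5]
```

View pics/s_pots.png

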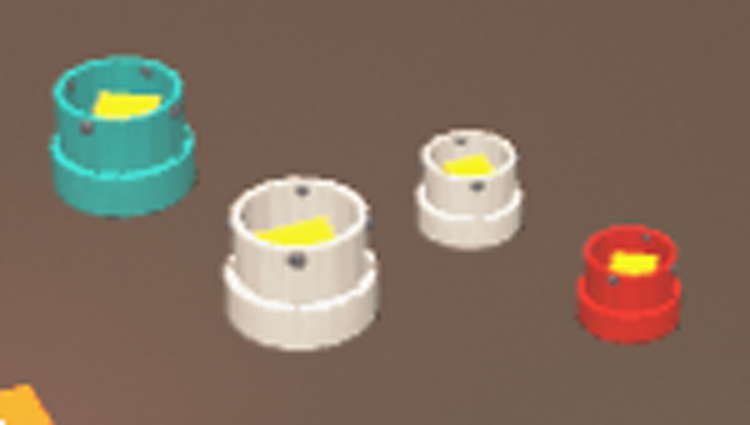

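View pics/s_lid.png

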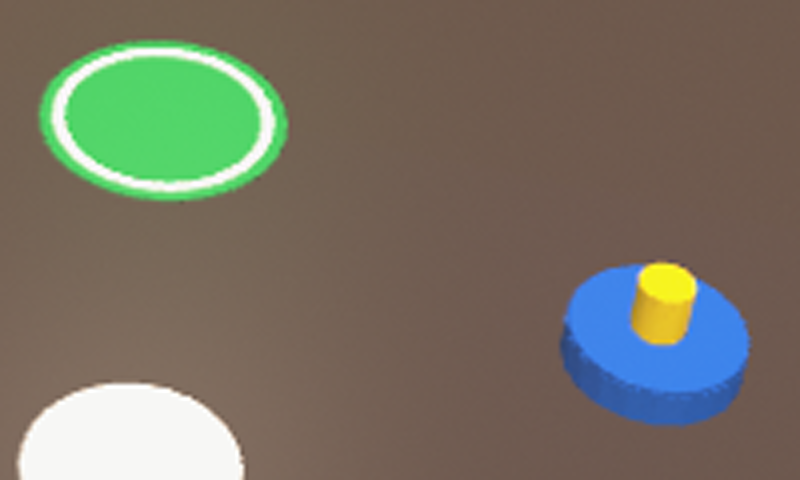

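The scene view agrees: pot rim at (284.4,207.2), grip top at (486.4,330.4) and spot at (360.5,289.6), all within 1 px of prediction. I'll move above the pot.

>>> play_rows --deltas '[{"x": 24, "y": -57, "z": 0, "wz": 1}, {"x": 48, "y": -114, "z": 0, "wz": 2}, {"x": 72, "y": -171, "z": 0, "wz": 3}, {"x": 96, "y": -228, "z": 0, "wz": 4}, {"x": 120, "y": -285, "z": 0, "wz": 5}, {"x": 144, "y": -342, "z": 0, "wz": 6}, {"x": 168, "y": -399, "z": 0, "wz": 7}, {"x": 192, "y": -456, "z": 0, "wz": 8}, {"x": 216, "y": -513, "z": 0, "wz": 9}, {"x": 240, "y": -570, "z": -10, "wz": 10}, {"x": 264, "y": -627, "z": -20, "wz": 10}, {"x": 288, "y": -684, "z": -40, "wz": 10}, {"x": 312, "y": -741, "z": -60, "wz": 10}, {"x": 336, "y": -800, "z": -80, "wz": 10}, {"x": 355, "y": -855, "z": -100, "wz": 10}, {"x": 370, "y": -902, "z": -110, "wz": 10}, {"x": 370, "y": -902, "z": -110, "wz": 10}, {"x": 370, "y": -902, "z": -110, "wz": 10, "fingers": -1}]' --grip_force 20

```text
schema error: expected keys wx, wy, wz, x, y, z, fingers
```

>>> play_rows --deltas '[{"wx": 0, "wy": 0, "wz": 1, "x": 24, "y": -57, "z": 0, "fingers": -1}, {"wx": 0, "wy": 0, "wz": 2, "x": 48, "y": -114, "z": 0, "fingers": -1}, {"wx": 0, "wy": 0, "wz": 3, "x": 72, "y": -171, "z": 0, "fingers": -1}, {"wx": 0, "wy": 0, "wz": 4, "x": 96, "y": -228, "z": 0, "fingers": -1}, {"wx": 0, "wy": 0, "wz": 5, "x": 120, "y": -285, "z": 0, "fingers": -1}, {"wx": 0, "wy": 0, "wz": 6, "x": 144, "y": -342, "z": 0, "fingers": -1}, {"wx": 0, "wy": 0, "wz": 7, "x": 168, "y": -399, "z": 0, "fingers": -1}, {"wx": 0, "wy": 0, "wz": 8, "x": 192, "y": -456, "z": 0, "fingers": -1}, {"wx": 0, "wy": 0, "wz": 9, "x": 216, "y": -513, "z": 0, "fingers": -1}, {"wx": 0, "wy": 0, "wz": 10, "x": 240, "y": -570, "z": -10, "fingers": -1}, {"wx": 0, "wy": 0, "wz": 10, "x": 264, "y": -627, "z": -20, "fingers": -1}, {"wx": 0, "wy": 0, "wz": 10, "x": 288, "y": -684, "z": -40, "fingers": -1}, {"wx": 0, "wy": 0, "wz": 10, "x": 312, "y": -741, "z": -60, "fingers": -1}, {"wx": 0, "wy": 0, "wz": 10, "x": 336, "y": -798, "z": -80, "fingers": -1}, {"wx": 0, "wy": 0, "wz": 10, "x": 355, "y": -850, "z": -100, "fingers": -1}, {"wx": 0, "wy": 0, "wz": 10, "x": 370, "y": -902, "z": -110, "fingers": -1}, {"wx": 0, "wy": 0, "wz": 10, "x": 370, "y": -902, "z": -110, "fingers": -1}, {"wx": 0, "wy": 0, "wz": 10, "x": 370, "y": -902, "z": -110, "fingers": -1}, {"wx": 0, "wy": 0, "wz": 10, "x": 370, "y": -902, "z": -110, "fingers": -1}]' --grip_force 20

```text
time: 2.48
tool_pos: [0.5529, -0.251, 0.1436]
tcp_rot: [0.078, 1.569, -0.078]
wrist_force: [-0.1, -0.4, 0.6]
width: 1.0
```

>>> play_rows --deltas '[{"wx": 0, "wy": 0, "wz": 0, "x": 0, "y": -2, "z": -30, "fingers": -1}, {"wx": 0, "wy": 0, "wz": 0, "x": 0, "y": -2, "z": -60, "fingers": -1}, {"wx": 0, "wy": 0, "wz": 0, "x": 0, "y": -2, "z": -70, "fingers": -1}, {"wx": 0, "wy": 0, "wz": 0, "x": 0, "y": -2, "z": -80, "fingers": -1}, {"wx": 0, "wy": 0, "wz": 0, "x": 0, "y": -2, "z": -90, "fingers": -1}, {"wx": 0, "wy": 0, "wz": 0, "x": 0, "y": -2, "z": -100, "fingers": -1}, {"wx": 0, "wy": 0, "wz": 0, "x": 0, "y": -2, "z": -108, "fingers": -1}, {"wx": 0, "wy": 0, "wz": 0, "x": 0, "y": -2, "z": -115, "fingers": -1}, {"wx": 0, "wy": 0, "wz": 0, "x": 0, "y": -2, "z": -115, "fingers": -1}, {"wx": 0, "wy": 0, "wz": 0, "x": 0, "y": -2, "z": -115, "fingers": -1}]'

```text
time: 3.72
tool_pos: [0.5534, -0.2545, 0.0284]
tcp_rot: [0.079, 1.569, -0.079]
wrist_force: [-0.1, 0.2, -0.1]
width: 1.002
```

Run:
```python
from h import *
c=grab('scene');crop(c,200,120,400,270,4,'s1.png')
print(monitor.read_state()['wrist_force'])
```

```text
[0.23859499 0.54052666 0.13044424]
```

View pics/s1.png

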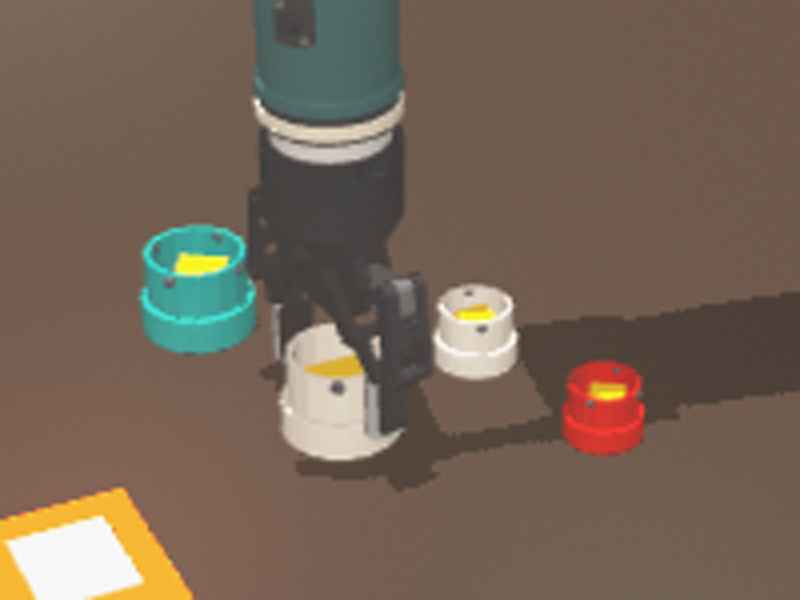

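The jaws straddle the white pot (crop (340,400)), with the tips just below the top of the foot. I'll go 8 mm lower and close gently on the foot.

>>> play_rows --deltas '[{"wx": 0, "wy": 0, "wz": 0, "x": 0, "y": 1, "z": -4, "fingers": -1}, {"wx": 0, "wy": 0, "wz": 0, "x": 0, "y": 1, "z": -8, "fingers": -1}, {"wx": 0, "wy": 0, "wz": 0, "x": 0, "y": 1, "z": -8, "fingers": -0.7}, {"wx": 0, "wy": 0, "wz": 0, "x": 0, "y": 1, "z": -8, "fingers": -0.6}, {"wx": 0, "wy": 0, "wz": 0, "x": 0, "y": 1, "z": -8, "fingers": -0.5}, {"wx": 0, "wy": 0, "wz": 0, "x": 0, "y": 1, "z": -8, "fingers": -0.4}, {"wx": 0, "wy": 0, "wz": 0, "x": 0, "y": 1, "z": -8, "fingers": -0.4}]' --grip_force 20

```text
time: 4.65
tool_pos: [0.5532, -0.2533, 0.0204]
tcp_rot: [0.079, 1.569, -0.079]
wrist_force: [0.6, 0.7, 2.2]
width: 0.774
```

Run:
```python
from h import *
c=grab('scene');crop(c,200,120,400,270,4,'s2.png')
print(monitor.read_state()['wrist_force'])
```

```text
[-0.9929553   1.79419105  2.24724257]
```

View pics/s2.png

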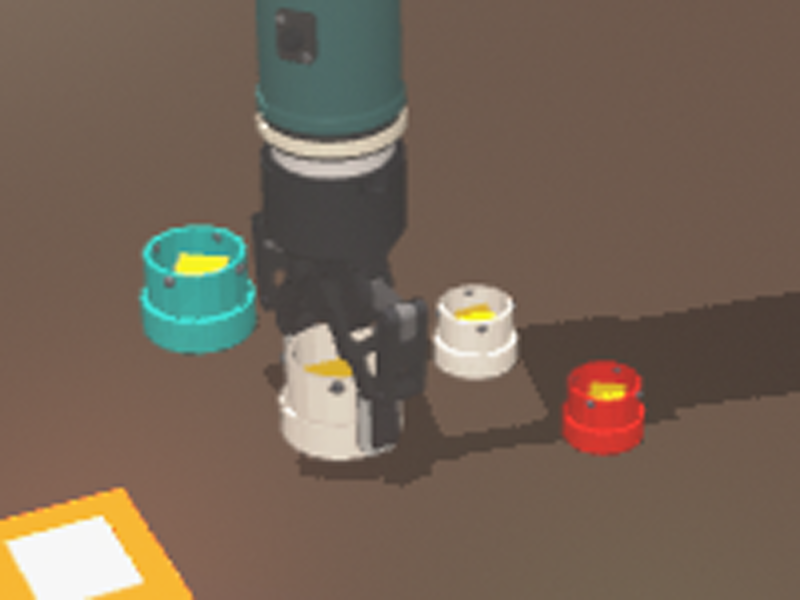

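Width 0.774 (≈66 mm) matches the 67 mm foot, the pot is still flat on the bench, and the force is pressing it down slightly. I'll slide it at constant height.

>>> play_rows --deltas '[{"wx": 0, "wy": 0, "wz": 0, "x": 0, "y": 3, "z": 0, "fingers": -0.4}, {"wx": 0, "wy": 0, "wz": 0, "x": 1, "y": 9, "z": 0, "fingers": -0.4}, {"wx": 0, "wy": 0, "wz": 0, "x": 2, "y": 18, "z": 0, "fingers": -0.4}, {"wx": 0, "wy": 0, "wz": 0, "x": 3, "y": 30, "z": 0, "fingers": -0.4}, {"wx": 0, "wy": 0, "wz": 0, "x": 4, "y": 44, "z": 0, "fingers": -0.4}, {"wx": 0, "wy": 0, "wz": 0, "x": 6, "y": 60, "z": 0, "fingers": -0.4}, {"wx": 0, "wy": 0, "wz": 0, "x": 7, "y": 76, "z": 0, "fingers": -0.4}, {"wx": 0, "wy": 0, "wz": 0, "x": 9, "y": 92, "z": 0, "fingers": -0.4}, {"wx": 0, "wy": 0, "wz": 0, "x": 10, "y": 106, "z": 0, "fingers": -0.4}, {"wx": 0, "wy": 0, "wz": 0, "x": 11, "y": 117, "z": 0, "fingers": -0.4}, {"wx": 0, "wy": 0, "wz": 0, "x": 12, "y": 125, "z": 0, "fingers": -0.4}, {"wx": 0, "wy": 0, "wz": 0, "x": 12, "y": 130, "z": 0, "fingers": -0.4}, {"wx": 0, "wy": 0, "wz": 0, "x": 12, "y": 130, "z": 0, "fingers": -0.4}]'

```text
time: 6.32
tool_pos: [0.5654, -0.1226, 0.0204]
tcp_rot: [0.08, 1.569, -0.078]
wrist_force: [1.2, 1.8, 4.4]
width: 0.773
```

Run:
```python
from h import *
c=grab('scene');crop(c,220,150,420,300,4,'s3.png')
print(monitor.read_state()['wrist_force'])
```

```text
[1.08819348 2.93455845 4.81471478]
```

View pics/s3.png

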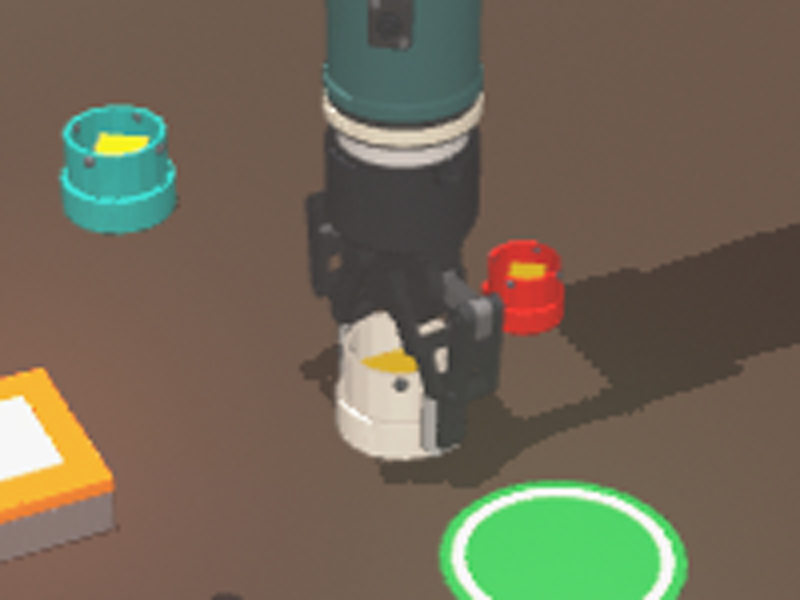

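The pot slides flat with the jaws, now at about crop (400,390). On to the spot.

>>> play_rows --deltas '[{"wx": 0, "wy": 0, "wz": 0, "x": 0, "y": 3, "z": 0, "fingers": -0.4}, {"wx": 0, "wy": 0, "wz": 0, "x": 1, "y": 9, "z": 0, "fingers": -0.4}, {"wx": 0, "wy": 0, "wz": 0, "x": 2, "y": 18, "z": 0, "fingers": -0.4}, {"wx": 0, "wy": 0, "wz": 0, "x": 3, "y": 30, "z": 0, "fingers": -0.4}, {"wx": 0, "wy": 0, "wz": 0, "x": 4, "y": 44, "z": 0, "fingers": -0.4}, {"wx": 0, "wy": 0, "wz": 0, "x": 6, "y": 60, "z": 0, "fingers": -0.4}, {"wx": 0, "wy": 0, "wz": 0, "x": 7, "y": 76, "z": 0, "fingers": -0.4}, {"wx": 0, "wy": 0, "wz": 0, "x": 9, "y": 92, "z": 0, "fingers": -0.4}, {"wx": 0, "wy": 0, "wz": 0, "x": 10, "y": 106, "z": 0, "fingers": -0.4}, {"wx": 0, "wy": 0, "wz": 0, "x": 11, "y": 117, "z": 0, "fingers": -0.4}, {"wx": 0, "wy": 0, "wz": 0, "x": 12, "y": 126, "z": 0, "fingers": -0.4}, {"wx": 0, "wy": 0, "wz": 0, "x": 13, "y": 131, "z": 0, "fingers": -0.4}, {"wx": 0, "wy": 0, "wz": 0, "x": 13, "y": 134, "z": 0, "fingers": -0.4}, {"wx": 0, "wy": 0, "wz": 0, "x": 13, "y": 134, "z": 0, "fingers": -0.4}, {"wx": 0, "wy": 0, "wz": 0, "x": 13, "y": 134, "z": 0, "fingers": -0.4}]'

```text
time: 8.25
tool_pos: [0.578, 0.0115, 0.0204]
tcp_rot: [0.079, 1.57, -0.078]
wrist_force: [-0.0, -2.4, 6.8]
width: 0.776
```

Run:
```python
from h import *
c=grab('scene');crop(c,260,200,460,350,4,'s4.png')
print(monitor.read_state()['wrist_force'])
```

```text
[ 0.33796735 -2.44204131  5.95574573]
```

View pics/s4.png

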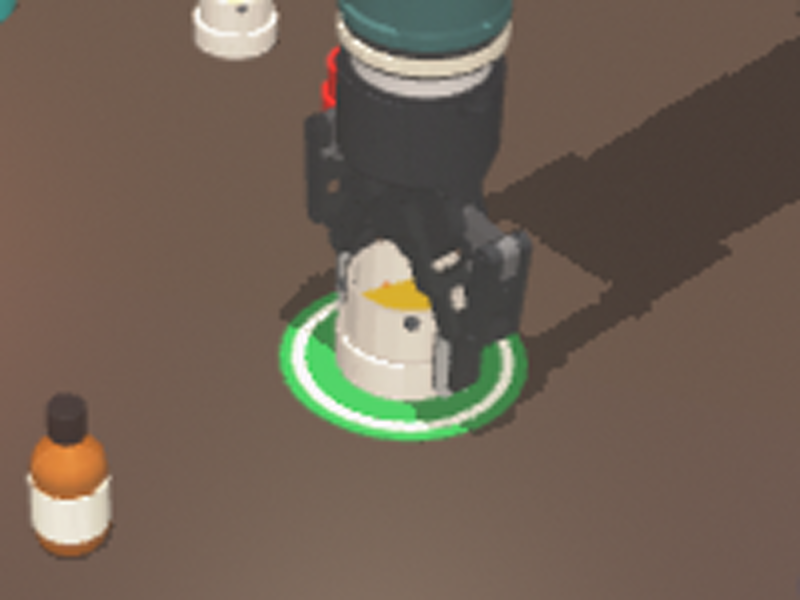

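The pot stands inside the ring (crop (405,370), green visible all round). I'll open and rise.

>>> play_rows --deltas '[{"wx": 0, "wy": 0, "wz": 0, "x": 0, "y": 0, "z": 0, "fingers": -0.7}, {"wx": 0, "wy": 0, "wz": 0, "x": 0, "y": 0, "z": 0, "fingers": -1}, {"wx": 0, "wy": 0, "wz": 0, "x": 0, "y": 0, "z": 0, "fingers": -1}, {"wx": 0, "wy": 0, "wz": 0, "x": 0, "y": 0, "z": 0, "fingers": -1}, {"wx": 0, "wy": 0, "wz": 0, "x": 0, "y": 0, "z": 15, "fingers": -1}, {"wx": 0, "wy": 0, "wz": 0, "x": 0, "y": 0, "z": 30, "fingers": -1}, {"wx": 0, "wy": 0, "wz": 0, "x": 0, "y": 0, "z": 60, "fingers": -1}, {"wx": 0, "wy": 0, "wz": 0, "x": 0, "y": 0, "z": 100, "fingers": -1}, {"wx": 0, "wy": 0, "wz": 0, "x": -9, "y": 50, "z": 120, "fingers": -1}, {"wx": 0, "wy": 0, "wz": 0, "x": -18, "y": 100, "z": 120, "fingers": -1}, {"wx": 0, "wy": 0, "wz": 0, "x": -27, "y": 150, "z": 120, "fingers": -1}, {"wx": 0, "wy": 0, "wz": 0, "x": -36, "y": 200, "z": 120, "fingers": -1}, {"wx": 0, "wy": 0, "wz": 0, "x": -45, "y": 253, "z": 115, "fingers": -1}, {"wx": 0, "wy": 0, "wz": 0, "x": -45, "y": 253, "z": 115, "fingers": -1}, {"wx": 0, "wy": 0, "wz": 0, "x": -45, "y": 253, "z": 115, "fingers": -1}]'

```text
time: 10.18
tool_pos: [0.5334, 0.2637, 0.1363]
tcp_rot: [0.078, 1.568, -0.078]
wrist_force: [1.0, -0.2, -0.2]
width: 1.002
```

Run:
```python
from h import *
c=grab('scene','s5f.png');crop(c,310,240,410,315,7,'s5.png')
d=grab('top');crop(d,230,210,340,310,6,'t5.png')
print(monitor.read_state()['wrist_force'])
```

```text
[0.14764356 0.06145458 0.40114995]
```

View pics/s5.png

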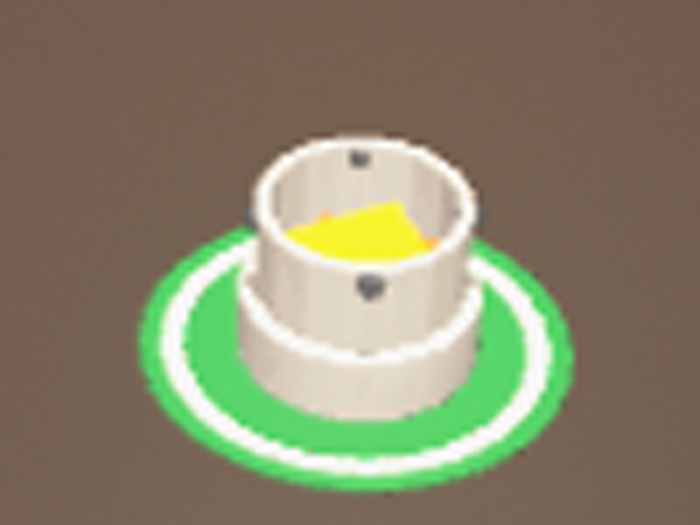

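View pics/t5.png

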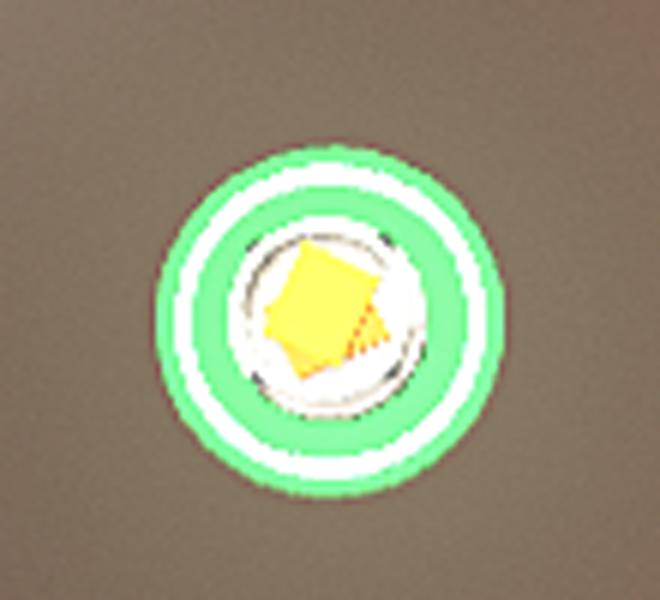

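View pics/s5f.png

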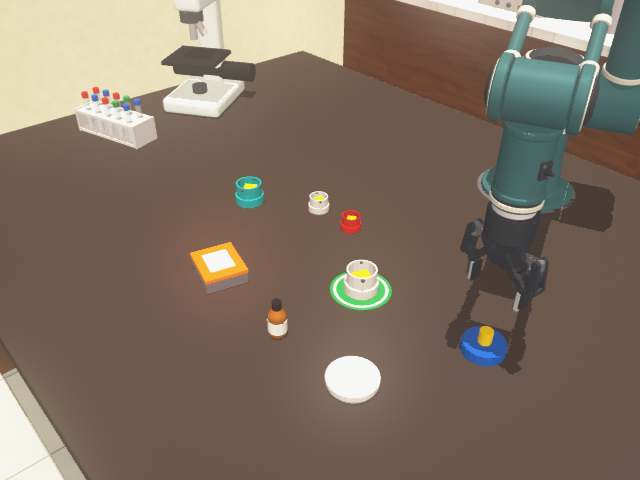

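The pot stands upright well inside the ring, and the gripper is over the lid. I'll refine the rim position from rim (361.7,268.4) in scene and foot (284.0,262.4) in top.

Run:
```python
from h import *
c=load('scene');d=load('top')
print('rim scene',px(c,361.7,268.4,.05).round(4),'foot top',px(d,284.0,262.4,.022).round(4),'spot scene',px(c,360.5,289.6,0).round(4))
print('grip scene',px(c,486.4,330.4,.046).round(4))
m=cv2.inRange(cv2.cvtColor(c['frame'],cv2.COLOR_RGB2HSV),(20,150,60),(32,255,255))
p=np.argwhere(m[315:355,470:505])+[315,470]
print(p.min(0),p.max(0))
crop(c,450,310,520,370,10,'s6.png')
```

```text
rim scene [0.5775 0.011  0.05  ] foot top [0.5783 0.012  0.022 ] spot scene [0.5794 0.013  0.    ]
grip scene [0.5341 0.2653 0.046 ]
[326 478] [345 493]
```

View pics/s6.png

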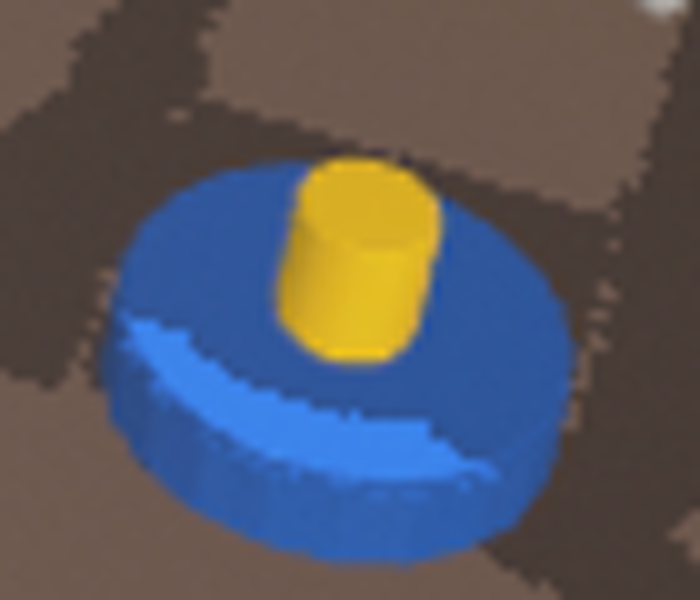

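The yellow peg's top is at crop (370,202), which confirms the grip at (0.5335,0.265). I'll descend and grip firmly.

>>> play_rows --deltas '[{"wx": 0, "wy": 0, "wz": 0, "x": 0, "y": 1, "z": -30, "fingers": -1}, {"wx": 0, "wy": 0, "wz": 0, "x": 0, "y": 1, "z": -60, "fingers": -1}, {"wx": 0, "wy": 0, "wz": 0, "x": 0, "y": 1, "z": -80, "fingers": -1}, {"wx": 0, "wy": 0, "wz": 0, "x": 0, "y": 1, "z": -90, "fingers": -0.5}, {"wx": 0, "wy": 0, "wz": 0, "x": 0, "y": 1, "z": -90, "fingers": 0}, {"wx": 0, "wy": 0, "wz": 0, "x": 0, "y": 1, "z": -90, "fingers": 0.3}, {"wx": 0, "wy": 0, "wz": 0, "x": 0, "y": 1, "z": -90, "fingers": 0.4}, {"wx": 0, "wy": 0, "wz": 0, "x": 0, "y": 1, "z": -90, "fingers": 0.5}, {"wx": 0, "wy": 0, "wz": 0, "x": 0, "y": 1, "z": -90, "fingers": 1}, {"wx": 0, "wy": 0, "wz": 0, "x": 0, "y": 1, "z": -90, "fingers": 1}, {"wx": 0, "wy": 0, "wz": 0, "x": 0, "y": 1, "z": -90, "fingers": 1}]' --grip_force 80

```text
time: 11.65
tool_pos: [0.534, 0.2652, 0.0466]
tcp_rot: [0.079, 1.567, -0.078]
wrist_force: [0.0, -0.5, 5.7]
width: 0.249
```

Run:
```python
from h import *
c=grab('scene');crop(c,430,270,550,370,6,'s7.png')
print(monitor.read_state()['wrist_force'])
```

```text
[-0.76645201 -0.15512247  6.19426732]
```

View pics/s7.png

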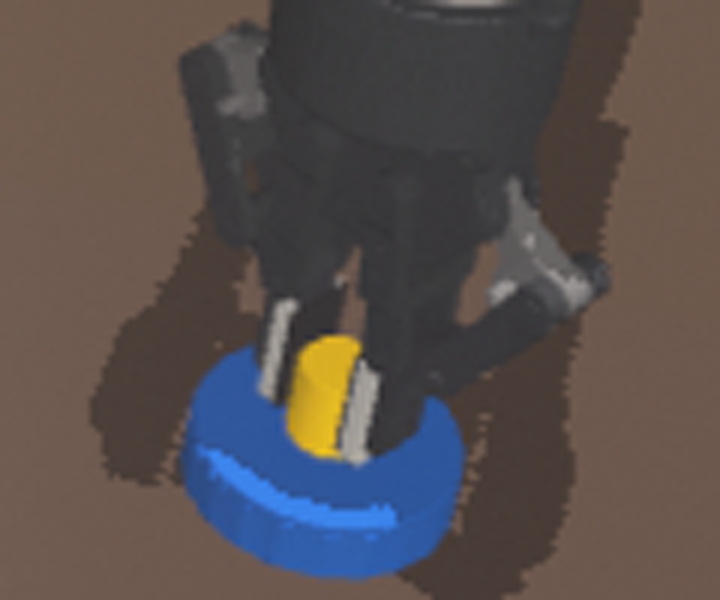

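The peg is held (width 0.249 ≈ 21 mm against 24 nominal), and the pads sit either side of it at crop (325,400). I'll lift and carry it over the pot.

>>> play_rows --deltas '[{"wx": 0, "wy": 0, "wz": 0, "x": 0, "y": 0, "z": 8, "fingers": 1}, {"wx": 0, "wy": 0, "wz": 0, "x": 0, "y": 0, "z": 25, "fingers": 1}, {"wx": 0, "wy": 0, "wz": 0, "x": 0, "y": 0, "z": 50, "fingers": 1}, {"wx": 0, "wy": 0, "wz": 0, "x": 0, "y": 0, "z": 70, "fingers": 1}, {"wx": 0, "wy": 0, "wz": 0, "x": 3, "y": -20, "z": 80, "fingers": 1}, {"wx": 0, "wy": 0, "wz": 0, "x": 9, "y": -50, "z": 80, "fingers": 1}, {"wx": 0, "wy": 0, "wz": 0, "x": 15, "y": -85, "z": 80, "fingers": 1}, {"wx": 0, "wy": 0, "wz": 0, "x": 21, "y": -120, "z": 80, "fingers": 1}, {"wx": 0, "wy": 0, "wz": 0, "x": 27, "y": -155, "z": 80, "fingers": 1}, {"wx": 0, "wy": 0, "wz": 0, "x": 33, "y": -190, "z": 80, "fingers": 1}, {"wx": 0, "wy": 0, "wz": 0, "x": 38, "y": -220, "z": 80, "fingers": 1}, {"wx": 0, "wy": 0, "wz": 0, "x": 42, "y": -242, "z": 80, "fingers": 1}, {"wx": 0, "wy": 0, "wz": 0, "x": 44, "y": -253, "z": 80, "fingers": 1}, {"wx": 0, "wy": 0, "wz": 0, "x": 44, "y": -253, "z": 75, "fingers": 1}, {"wx": 0, "wy": 0, "wz": 0, "x": 44, "y": -253, "z": 70, "fingers": 1}, {"wx": 0, "wy": 0, "wz": 0, "x": 44, "y": -253, "z": 70, "fingers": 1}]'

```text
time: 13.7
tool_pos: [0.5763, 0.0125, 0.1143]
tcp_rot: [0.078, 1.571, -0.078]
wrist_force: [0.1, 0.2, -0.4]
width: 0.252
```

Run:
```python
from h import *
c=grab('scene');crop(c,300,190,430,320,5,'s8.png')
d=grab('top');crop(d,230,210,340,310,6,'t8.png')
for z in (.07,.09):
  for p in ([.578,.0115,z],):
    q=c['view']@np.r_[p,1];q=c['K']@q[:3];q=q[:2]/q[2];print(z,q, (q-[300,190])*5+2)
    # silhouette of plate circle
    a=np.linspace(0,2*np.pi,73);P=np.c_[.578+.038*np.cos(a),.0115+.038*np.sin(a),np.full(73,z),np.ones(73)]
    Q=(c['K']@(c['view']@P.T)[:3]);Q=(Q[:2]/Q[2]);print(((Q.min(1)-[300,190])*5+2).round(),((Q.max(1)-[300,190])*5+2).round())
print(monitor.read_state()['wrist_force'])
```

```text
0.07 [362.16349902 260.21191685] [312.81749512 353.05958423]
[211. 293.] [415. 416.]
0.09 [362.65993034 251.62776449] [315.2996517  310.13882247]
[213. 251.] [418. 373.]
[ 1.22857795 -0.31588372 -1.34570579]
```

View pics/s8.png

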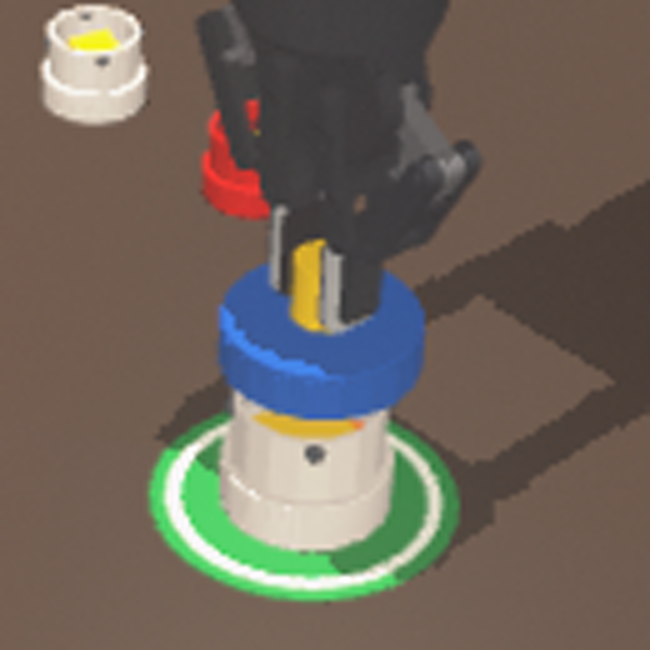

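View pics/t8.png

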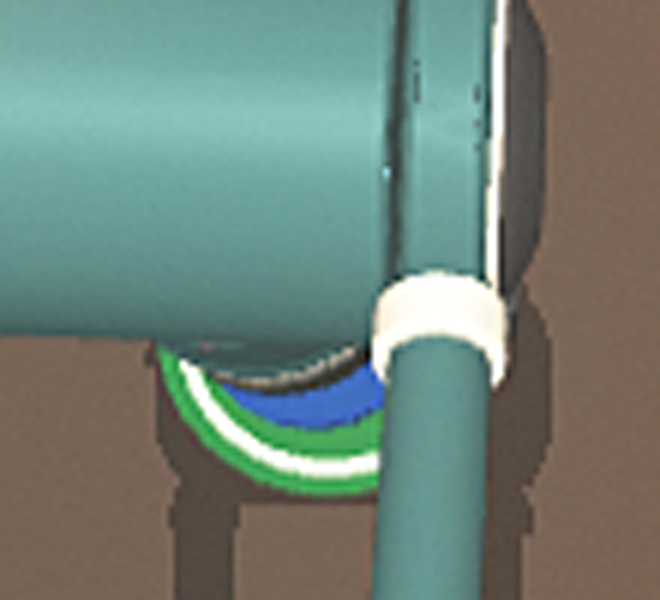

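The lid's silhouette is centred at crop x≈321 against 315 expected, about 2 mm off. That agrees with the measured TCP offset, so I'll correct x+2, y−1 and descend to just above the catches.

>>> play_rows --deltas '[{"wx": 0, "wy": 0, "wz": 0, "x": 2, "y": -1, "z": 0, "fingers": 1}, {"wx": 0, "wy": 0, "wz": 0, "x": 2, "y": -1, "z": -5, "fingers": 1}, {"wx": 0, "wy": 0, "wz": 0, "x": 2, "y": -1, "z": -10, "fingers": 1}, {"wx": 0, "wy": 0, "wz": 0, "x": 2, "y": -1, "z": -14, "fingers": 1}, {"wx": 0, "wy": 0, "wz": 0, "x": 2, "y": -1, "z": -14, "fingers": 1}, {"wx": 0, "wy": 0, "wz": 0, "x": 2, "y": -1, "z": -14, "fingers": 1}]' --grip_force 100

```text
time: 14.55
tool_pos: [0.5792, 0.0106, 0.1013]
tcp_rot: [0.079, 1.569, -0.079]
wrist_force: [0.1, -0.3, -0.8]
width: 0.241
```

Run:
```python
from h import *
c=grab('scene');crop(c,310,200,420,310,6,'s9.png')
print(monitor.read_state()['wrist_force'])
```

```text
[-0.35270051  0.41190943 -0.35096164]
```

View pics/s9.png

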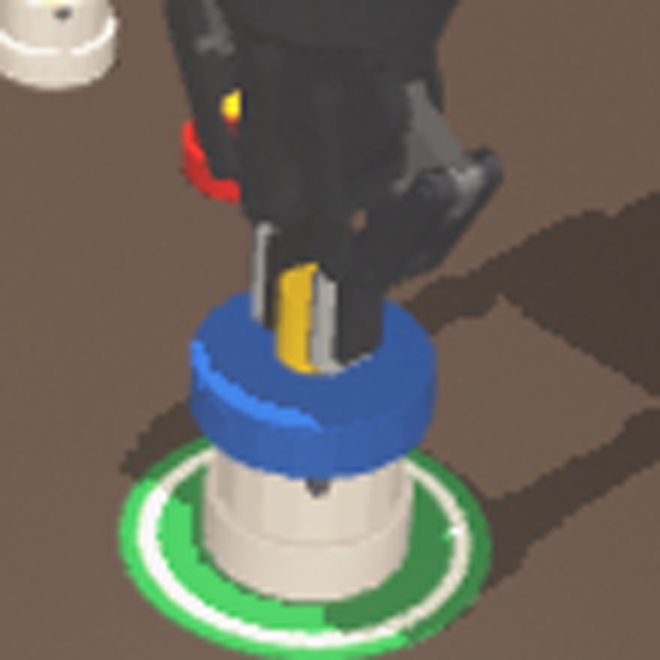

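It's about 1 mm past the target, so I'll shift back by x−1, y+1 and descend slowly to contact.

>>> play_rows --deltas '[{"wx": 0, "wy": 0, "wz": 0, "x": -1, "y": 1, "z": -2, "fingers": 1}, {"wx": 0, "wy": 0, "wz": 0, "x": -1, "y": 1, "z": -4, "fingers": 1}, {"wx": 0, "wy": 0, "wz": 0, "x": -1, "y": 1, "z": -6, "fingers": 1}, {"wx": 0, "wy": 0, "wz": 0, "x": -1, "y": 1, "z": -8, "fingers": 1}, {"wx": 0, "wy": 0, "wz": 0, "x": -1, "y": 1, "z": -9, "fingers": 1}, {"wx": 0, "wy": 0, "wz": 0, "x": -1, "y": 1, "z": -10, "fingers": 1}, {"wx": 0, "wy": 0, "wz": 0, "x": -1, "y": 1, "z": -11, "fingers": 1}, {"wx": 0, "wy": 0, "wz": 0, "x": -1, "y": 1, "z": -11, "fingers": 1}, {"wx": 0, "wy": 0, "wz": 0, "x": -1, "y": 1, "z": -11, "fingers": 1}]' --grip_force 100

```text
time: 15.72
tool_pos: [0.5787, 0.0116, 0.0907]
tcp_rot: [0.079, 1.568, -0.079]
wrist_force: [0.2, -0.8, 1.7]
width: 0.244
```

Run:
```python
from h import *
c=grab('scene');crop(c,310,200,420,310,6,'s10.png')
s=monitor.read_state();print(s['wrist_force'],s['torque'],s['tool_pos'])
```

```text
[ 0.68353337 -0.79511685  2.69904342] [-0.10569658 -0.14659982 -0.0018264 ] [0.57864578 0.01158375 0.09071771]
```

View pics/s10.png

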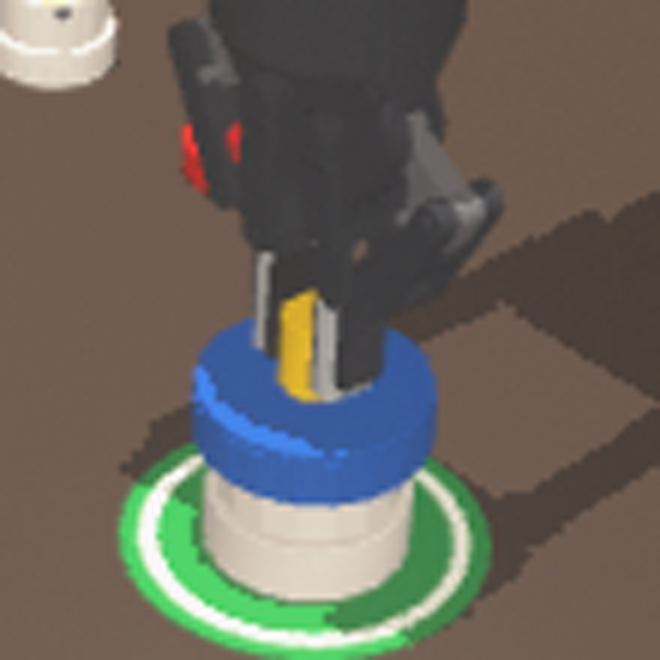

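Contact came right at the expected height: TCP 0.0907 means a lid origin of 44 mm, with a light 2–3 N. The lid is centred and level, so I'll press down in small steps.

>>> play_rows --deltas '[{"wx": 0, "wy": 0, "wz": 0, "x": 0, "y": 0, "z": -1, "fingers": 1}, {"wx": 0, "wy": 0, "wz": 0, "x": 0, "y": 0, "z": -1.5, "fingers": 1}, {"wx": 0, "wy": 0, "wz": 0, "x": 0, "y": 0, "z": -2, "fingers": 1}, {"wx": 0, "wy": 0, "wz": 0, "x": 0, "y": 0, "z": -2, "fingers": 1}]'

```text
time: 16.27
tool_pos: [0.5793, 0.0116, 0.0901]
tcp_rot: [0.079, 1.567, -0.079]
wrist_force: [-1.3, 0.6, 10.5]
width: 0.247
```

>>> play_rows --deltas '[{"wx": 0, "wy": 0, "wz": 0, "x": 0, "y": 0, "z": -0.5, "fingers": 1}, {"wx": 0, "wy": 0, "wz": 0, "x": 0, "y": 0, "z": -1, "fingers": 1}, {"wx": 0, "wy": 0, "wz": 0, "x": 0, "y": 0, "z": -1, "fingers": 1}]'

```text
time: 16.65
tool_pos: [0.5796, 0.0116, 0.0897]
tcp_rot: [0.079, 1.566, -0.079]
wrist_force: [-1.2, -1.4, 12.7]
width: 0.242
```

>>> play_rows --deltas '[{"wx": 0, "wy": 0, "wz": 0, "x": 0, "y": 0, "z": -0.5, "fingers": 1}, {"wx": 0, "wy": 0, "wz": 0, "x": 0, "y": 0, "z": -1, "fingers": 1}, {"wx": 0, "wy": 0, "wz": 0, "x": 0, "y": 0, "z": -1, "fingers": 1}]'

```text
time: 17.02
tool_pos: [0.5798, 0.0116, 0.0889]
tcp_rot: [0.079, 1.566, -0.079]
wrist_force: [-1.8, -0.6, 12.5]
width: 0.245
```

Run:
```python
from h import *
c=grab('scene');crop(c,310,200,420,310,6,'s11.png')
s=monitor.read_state();print(s['wrist_force'],s['torque'],s['tool_pos'])
```

```text
[-2.40863961  0.56819475 12.57946084] [-0.14743512  0.42982642 -0.03644793] [0.57977521 0.0115943  0.08892301]
```

View pics/s11.png

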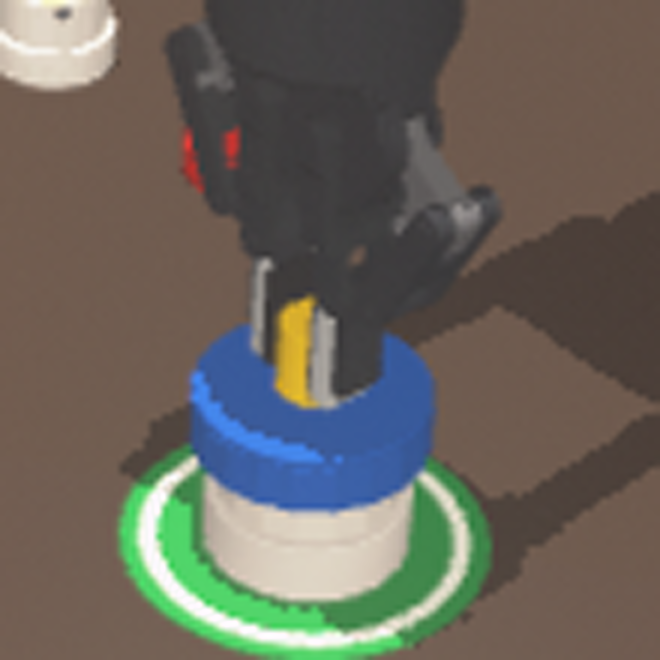

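>>> play_rows --deltas '[{"wx": 0, "wy": 0, "wz": 0, "x": -0.5, "y": 0, "z": -0.5, "fingers": 1}, {"wx": 0, "wy": 0, "wz": 0, "x": -1, "y": 0, "z": -1, "fingers": 1}, {"wx": 0, "wy": 0, "wz": 0, "x": -1, "y": 0, "z": -1, "fingers": 1}]'

```text
time: 17.45
tool_pos: [0.5789, 0.0116, 0.0876]
tcp_rot: [0.079, 1.566, -0.079]
wrist_force: [-0.6, -1.0, 8.9]
width: 0.245
```

>>> play_rows --deltas '[{"wx": 0, "wy": 0, "wz": 0, "x": 0, "y": 0, "z": -0.5, "fingers": 1}, {"wx": 0, "wy": 0, "wz": 0, "x": 0, "y": 0, "z": -1, "fingers": 1}, {"wx": 0, "wy": 0, "wz": 0, "x": 0, "y": 0, "z": -1, "fingers": 1}]'

```text
time: 17.82
tool_pos: [0.5758, 0.0118, 0.083]
tcp_rot: [0.079, 1.572, -0.079]
wrist_force: [0.4, -0.3, -5.0]
width: 0.247
```

It snapped: the force dropped. The lid should still go about 2.4 mm further to be home.

>>> play_rows --deltas '[{"wx": 0, "wy": 0, "wz": 0, "x": 1, "y": 0, "z": -1, "fingers": 1}, {"wx": 0, "wy": 0, "wz": 0, "x": 1, "y": 0, "z": -2, "fingers": 1}, {"wx": 0, "wy": 0, "wz": 0, "x": 1, "y": 0, "z": -2, "fingers": 1}]'

```text
time: 18.2
tool_pos: [0.5776, 0.0117, 0.0816]
tcp_rot: [0.079, 1.571, -0.079]
wrist_force: [0.0, -0.5, -4.1]
width: 0.245
```

Run:
```python
from h import *
c=grab('scene');crop(c,310,200,420,310,6,'s12.png')
s=monitor.read_state();print(s['wrist_force'],s['torque'],s['tool_pos'])
```

```text
[-0.12388227  0.09232787 -4.38977342] [ 0.01709663 -0.00969097  0.02306672] [0.57785757 0.01171437 0.08183193]
```

View pics/s12.png

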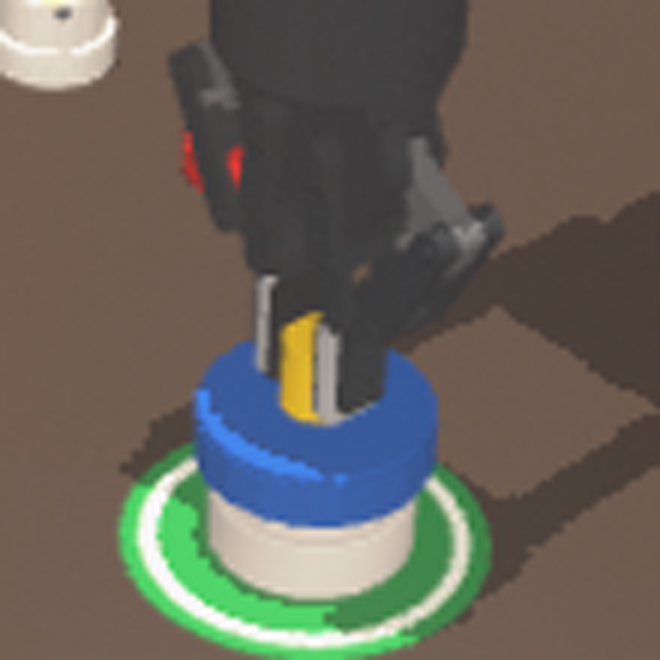

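The −4.4 N equals the pot's weight. The lid is home, but the pot is hanging about 1–2 mm off the bench, so I'll press it down now.

>>> play_rows --deltas '[{"wx": 0, "wy": 0, "wz": 0, "x": 0, "y": 0, "z": -1, "fingers": 1}, {"wx": 0, "wy": 0, "wz": 0, "x": 0, "y": 0, "z": -2, "fingers": 1}, {"wx": 0, "wy": 0, "wz": 0, "x": 0, "y": 0, "z": -2, "fingers": 1}]'

```text
time: 18.62
tool_pos: [0.5783, 0.0114, 0.081]
tcp_rot: [0.078, 1.569, -0.079]
wrist_force: [-2.3, -1.6, 4.1]
width: 0.245
```

>>> play_rows --deltas '[{"wx": 0, "wy": 0, "wz": 0, "x": 0, "y": 0, "z": -1, "fingers": 1}, {"wx": 0, "wy": 0, "wz": 0, "x": 0, "y": 0, "z": -2, "fingers": 1}, {"wx": 0, "wy": 0, "wz": 0, "x": 0, "y": 0, "z": -2, "fingers": 1}]'

```text
time: 19.0
tool_pos: [0.5785, 0.0114, 0.0809]
tcp_rot: [0.078, 1.569, -0.079]
wrist_force: [-8.3, -2.2, 15.6]
width: 0.244
```

>>> play_rows --deltas '[{"wx": 0, "wy": 0, "wz": 0, "x": -1, "y": 0, "z": -0.2, "fingers": 1}, {"wx": 0, "wy": 0, "wz": 0, "x": -1, "y": 0, "z": -0.2, "fingers": 1}, {"wx": 0, "wy": 0, "wz": 0, "x": -1, "y": 0, "z": -0.2, "fingers": 1}]'

```text
time: 19.38
tool_pos: [0.5783, 0.0114, 0.0809]
tcp_rot: [0.078, 1.567, -0.079]
wrist_force: [-7.1, -1.5, 13.8]
width: 0.241
```

Run:
```python
from h import *
c=grab('scene','s13f.png');crop(c,310,200,420,310,6,'s13.png')
d=grab('top','t13.png')
for i in range(3):
    s=monitor.read_state();print(s['time'],s['wrist_force'],s['torque'],s['tool_pos'])
```

```text
19.475 [-6.88056855 -1.28866917 13.91885617] [-0.25873783  1.05810663  0.01266784] [0.57822195 0.01143495 0.08085042]
19.475 [-6.88056855 -1.28866917 13.91885617] [-0.25873783  1.05810663  0.01266784] [0.57822195 0.01143495 0.08085042]
19.475 [-6.88056855 -1.28866917 13.91885617] [-0.25873783  1.05810663  0.01266784] [0.57822195 0.01143495 0.08085042]
```

View pics/s13.png

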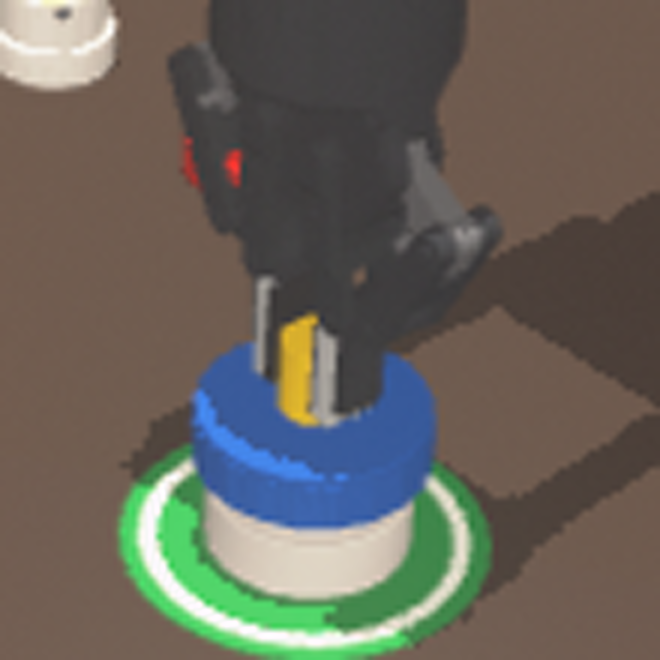

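View pics/s13f.png

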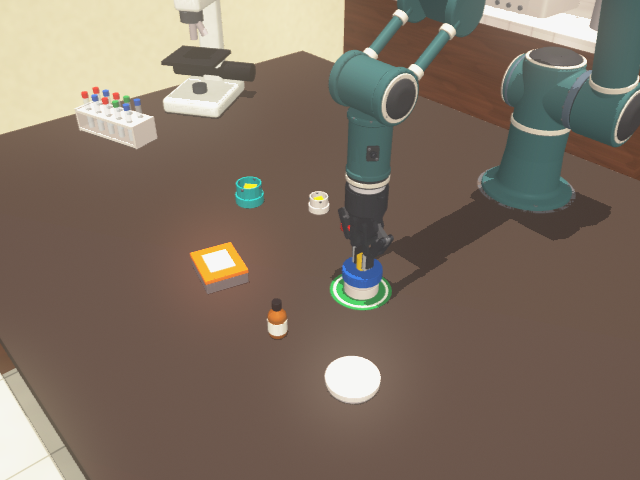

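The lid is home and looks level at crop (313,430), and the bystanders haven't moved. There's some sideways load (x −7 N), so I'll relax it and keep about 15 N down.

>>> play_rows --deltas '[{"wx": 0, "wy": 0, "wz": 0, "x": -1, "y": 0, "z": -0.2, "fingers": 1}, {"wx": 0, "wy": 0, "wz": 0, "x": -2, "y": 0, "z": -0.4, "fingers": 1}, {"wx": 0, "wy": 0, "wz": 0, "x": -2, "y": -0.3, "z": -0.4, "fingers": 1}, {"wx": 0, "wy": 0, "wz": 0, "x": -2, "y": -0.3, "z": -0.4, "fingers": 1}]'

```text
time: 19.98
tool_pos: [0.578, 0.0114, 0.0809]
tcp_rot: [0.079, 1.563, -0.078]
wrist_force: [-1.7, -0.1, 10.4]
width: 0.248
```

>>> play_rows --deltas '[{"wx": 0, "wy": 0, "wz": 0, "x": -0.3, "y": 0, "z": -0.5, "fingers": 1}, {"wx": 0, "wy": 0, "wz": 0, "x": -0.3, "y": 0, "z": -1, "fingers": 1}, {"wx": 0, "wy": 0, "wz": 0, "x": -0.3, "y": 0, "z": -1, "fingers": 1}, {"wx": 0, "wy": 0, "wz": 0, "x": -0.3, "y": 0, "z": -1, "fingers": 1}]'

```text
time: 20.48
tool_pos: [0.5781, 0.0114, 0.0808]
tcp_rot: [0.079, 1.563, -0.078]
wrist_force: [-4.0, -0.4, 15.3]
width: 0.241
```

Run:
```python
from h import *
from scipy.spatial.transform import Rotation as R
c=grab('scene','s14f.png');crop(c,325,235,400,310,8,'s14.png')
d=grab('top','t14.png')
s=monitor.read_state();print(s['time'],s['wrist_force'],s['torque'],s['tool_pos'],R.from_rotvec(s['tcp_rot']).as_matrix()[:,0])
# predicted lid outlines
a=np.linspace(0,2*np.pi,181)
for z,r in ((.034,.038),(.054,.038),(.044,.038),(.022,.0335),(0,.0335)):
    P=np.c_[.578+r*np.cos(a),.0115+r*np.sin(a),np.full(181,z),np.ones(181)]
    Q=c['K']@(c['view']@P.T)[:3];Q=Q[:2]/Q[2];print(z,((Q.min(1)-[325,235])*8+4).round(),((Q.max(1)-[325,235])*8+4).round())
```

```text
20.575 [-3.15314311 -0.12143962 15.98350672] [-0.11389516  0.6420027   0.01411177] [0.57804309 0.01136878 0.08081533] [ 6.65557971e-03 -6.26286474e-05 -9.99977849e-01]
0.034 [135. 228.] [454. 429.]
0.054 [137. 163.] [460. 362.]
0.044 [136. 196.] [457. 395.]
0.022 [152. 278.] [432. 456.]
0 [150. 348.] [427. 527.]
```

View pics/s14.png

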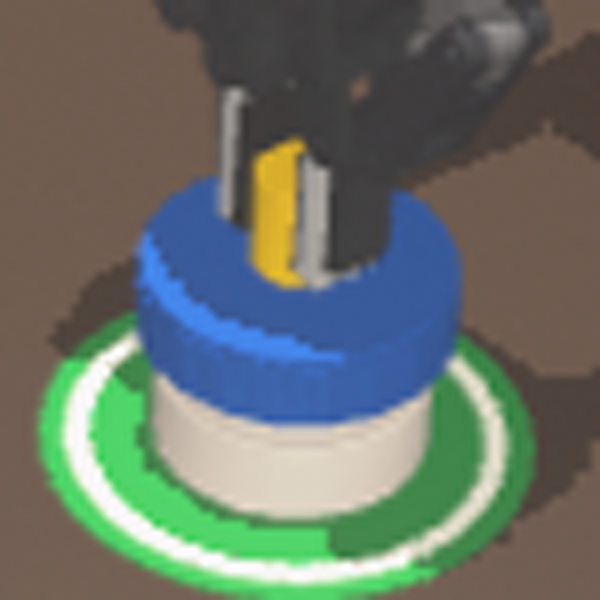

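View pics/t14.png

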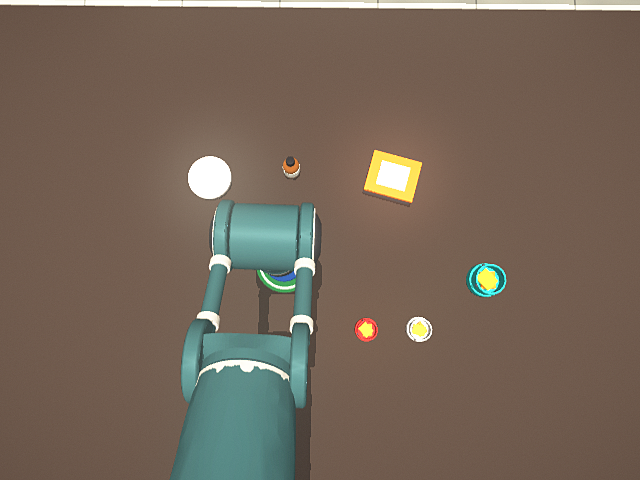

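The lid's lower edge is at crop y≈427. The prediction is 429 for home and 395 for merely resting, so it is home. The lid looks level, the pot is inside the ring with green all round, and the push is 16 N. In the top view the dish (210,178), dropper (290,166) and box (393,177) haven't moved. One short hold to confirm it's steady, then I'll hand in.

>>> play_rows --deltas '[{"wx": 0, "wy": 0, "wz": 0, "x": 0, "y": 0, "z": 0, "fingers": 1}, {"wx": 0, "wy": 0, "wz": 0, "x": 0, "y": 0, "z": 0, "fingers": 1}, {"wx": 0, "wy": 0, "wz": 0, "x": 0, "y": 0, "z": 0, "fingers": 1}, {"wx": 0, "wy": 0, "wz": 0, "x": 0, "y": 0, "z": 0, "fingers": 1}, {"wx": 0, "wy": 0, "wz": 0, "x": 0, "y": 0, "z": 0, "fingers": 1}, {"wx": 0, "wy": 0, "wz": 0, "x": 0, "y": 0, "z": 0, "fingers": 1}]'

```text
time: 21.32
tool_pos: [0.5781, 0.0114, 0.0808]
tcp_rot: [0.079, 1.563, -0.078]
wrist_force: [-4.1, 0.0, 16.2]
width: 0.242
```

Run:
```python
from h import *
s=monitor.read_state();print(s['time'],s['wrist_force'],s['tool_pos'],s['width'])
if 11<s['wrist_force'][2]<22: print('finish',finish_job())
```

```text
21.325 [-4.14469363  0.02914146 16.1927656 ] [0.57805809 0.01136198 0.08084083] 0.2424870605438126
the job is handed in; nothing more can be done
finish None
```

I slid the larger white pot onto the green spot by a light grip on its foot. I then fetched the blue lid by its yellow grip, snapped it on and handed the job in at 21.3 s, still pressing.

**Last checks:**
- **Pot:** it stands inside the ring, about 1 mm from the spot's centre.
- **Lid:** its lower edge is about 34 mm up, so it is home. It looks level in the picture, with the tool about 0.4° off vertical.
- **Force:** a steady 16 N downwards, with about 4 N sideways.
- **Bystanders:** the slide box, dropper bottle and dish have not moved.

**What went less cleanly:** just as the lid snapped home, the arm sprang back. For about half a second the lidded pot hung roughly 1–2 mm off the bench, and the wrist read −4 to −5 N, which is about the pot's weight. I set it straight back down and pressed on. The slide itself was done at constant height, with no lifting or tipping seen.

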